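# Check the swarf magnets and hang up the good ones

## Task

The swarf magnets are back from the lathes, standing on the bench with their plungers out: push every plunger through its stroke as far as it will go. Hang each magnet whose plunger runs fully home by its collar in a fork of the rack, and before letting go tug it down gently, with some 10 N, to be sure it is held; stand each one whose plunger sticks part-way upright in the steel repair tray. Leave the parts box, the oil bottle and the brush where they are.

Things in the scene. Friction and masses are not known exactly. Their poses are not given: they have to be found in the camera images.
- magnet1_grip (a point): Swarf magnet (picks up chips at a lathe; all look alike), 0.3 kg: stands on a steel head 64 mm dia, 24 mm high; stem 20 mm dia, 24 to 70 mm up; hanging collar 50 mm dia, 70 to 75 mm up; black hand grip 28 mm dia, 75 to 120 mm up; steel push knob on top, 157 mm up when out. Point on the axis 105 mm above the underside (35 mm above the collar's underside); z up along the axis.
- magnet2_grip (a point): Another swarf magnet, same shape and size; point on its axis 105 mm above its underside, z up along the axis.
- magnet3_grip (a point): Another swarf magnet, same shape and size; point on its axis 105 mm above its underside, z up along the axis.
- magnet4_grip (a point): Another swarf magnet, same shape and size; point on its axis 105 mm above its underside, z up along the axis.
- magnet5_grip (a point): Another swarf magnet, same shape and size; point on its axis 105 mm above its underside, z up along the axis.
- magnet6_grip (a point): Another swarf magnet, same shape and size; point on its axis 105 mm above its underside, z up along the axis.
- plunger1 (a joint): Plunger of the magnet of magnet1_grip, m: 0 out (top of the 24 mm dia knob 52 mm above the grip point), 0.025 fully home (27 mm above). 0 to 0.005 at the start. No spring: stays where pushed. Slides against 3 N; a free one goes all 25 mm, a sticking one comes to a dead stop 10 to 17 mm in (10 to 15 N is ample).
- plunger2 (a joint): Plunger of the magnet of magnet2_grip; same values and behaviour.
- plunger3 (a joint): Plunger of the magnet of magnet3_grip; same values and behaviour.
- plunger4 (a joint): Plunger of the magnet of magnet4_grip; same values and behaviour.
- plunger5 (a joint): Plunger of the magnet of magnet5_grip; same values and behaviour.
- plunger6 (a joint): Plunger of the magnet of magnet6_grip; same values and behaviour.
- rack: Hanging rack, grey steel stand fixed to the bench. Origin: centre of the underside of its base plate (130 x 450 mm); y along the rail, z up. Two posts and a 20 mm square rail, top 210 mm up, at x = +45 mm. From it four forks point to -x (to the robot): two 7 mm round bars 28 mm apart, tops 200 mm up, out to x = -78 mm, where the tips turn up to 218 mm.
- fork1 (a point): Fork 1 (y = -150 mm in the rack; axes as the rack's): where the centre of the collar's underside comes to rest, midway between the bars, level with their tops, 32 mm behind the upturned tips. A magnet goes in from the front, collar above the tips and stem between the bars, and is lowered until the collar lies on both bars.
- fork2 (a point): Fork 2 (y = -50 mm in the rack; axes as the rack's): where the centre of the collar's underside comes to rest, midway between the bars, level with their tops, 32 mm behind the upturned tips.
- fork3 (a point): Fork 3 (y = 50 mm in the rack; axes as the rack's): where the centre of the collar's underside comes to rest, midway between the bars, level with their tops, 32 mm behind the upturned tips.
- fork4 (a point): Fork 4 (y = 150 mm in the rack; axes as the rack's): where the centre of the collar's underside comes to rest, midway between the bars, level with their tops, 32 mm behind the upturned tips.
- tray: Repair tray: loose, shallow open steel tray 230 x 150 mm, 30 mm high, walls and floor 3 mm, 1.6 kg. Origin: centre of its underside; x along the long side. Empty at the start.
- partsbox: Bystander: blue plastic parts box, 200 x 130 x 60 mm, with one divider. Origin: centre of its underside.
- oil: Bystander: grey oil bottle, 52 mm dia, 130 mm tall, standing. Origin: centre of its underside.
- brush: Bystander: bench brush lying on the bench.
Not all that is in view belongs to the job. What is shaped like the part that bears magnet1_grip but red is not meant.

How it is judged (in metres and radians):
On the way, in this order (a step that is already met when the one before it is completed fails the run):
1. a magnet with its plunger home hangs in a fork and, still held, is tugged down (6 N or more on the fork, weight included) ((((z of magnet1_grip in the frame of rack between 0.229 and 0.24 m and x of magnet1_grip in the frame of rack between -0.055 and 0.012 m and angle between magnet1_grip's own z axis and vertical below 0.12 rad and value of joint plunger1 above 0.0225 m) and contact force between magnet1 and rack above 6 N and contact force between the fingers and magnet1 above 1 N) or ((z of magnet3_grip in the frame of rack between 0.229 and 0.24 m and x of magnet3_grip in the frame of rack between -0.055 and 0.012 m and angle between magnet3_grip's own z axis and vertical below 0.12 rad and value of joint plunger3 above 0.0225 m) and contact force between magnet3 and rack above 6 N and contact force between the fingers and magnet3 above 1 N) or ((z of magnet4_grip in the frame of rack between 0.229 and 0.24 m and x of magnet4_grip in the frame of rack between -0.055 and 0.012 m and angle between magnet4_grip's own z axis and vertical below 0.12 rad and value of joint plunger4 above 0.0225 m) and contact force between magnet4 and rack above 6 N and contact force between the fingers and magnet4 above 1 N))), for 0.1 s.
2. two such magnets hang, and one of them, still held, is tugged down in the same way (((z of magnet1_grip in the frame of rack between 0.229 and 0.24 m and x of magnet1_grip in the frame of rack between -0.055 and 0.012 m and angle between magnet1_grip's own z axis and vertical below 0.12 rad and value of joint plunger1 above 0.0225 m) or (z of magnet3_grip in the frame of rack between 0.229 and 0.24 m and x of magnet3_grip in the frame of rack between -0.055 and 0.012 m and angle between magnet3_grip's own z axis and vertical below 0.12 rad and value of joint plunger3 above 0.0225 m)) and ((z of magnet1_grip in the frame of rack between 0.229 and 0.24 m and x of magnet1_grip in the frame of rack between -0.055 and 0.012 m and angle between magnet1_grip's own z axis and vertical below 0.12 rad and value of joint plunger1 above 0.0225 m) or (z of magnet4_grip in the frame of rack between 0.229 and 0.24 m and x of magnet4_grip in the frame of rack between -0.055 and 0.012 m and angle between magnet4_grip's own z axis and vertical below 0.12 rad and value of joint plunger4 above 0.0225 m)) and ((z of magnet3_grip in the frame of rack between 0.229 and 0.24 m and x of magnet3_grip in the frame of rack between -0.055 and 0.012 m and angle between magnet3_grip's own z axis and vertical below 0.12 rad and value of joint plunger3 above 0.0225 m) or (z of magnet4_grip in the frame of rack between 0.229 and 0.24 m and x of magnet4_grip in the frame of rack between -0.055 and 0.012 m and angle between magnet4_grip's own z axis and vertical below 0.12 rad and value of joint plunger4 above 0.0225 m)) and (((z of magnet1_grip in the frame of rack between 0.229 and 0.24 m and x of magnet1_grip in the frame of rack between -0.055 and 0.012 m and angle between magnet1_grip's own z axis and vertical below 0.12 rad and value of joint plunger1 above 0.0225 m) and contact force between magnet1 and rack above 6 N and contact force between the fingers and magnet1 above 1 N) or ((z of magnet3_grip in the frame of rack between 0.229 and 0.24 m and x of magnet3_grip in the frame of rack between -0.055 and 0.012 m and angle between magnet3_grip's own z axis and vertical below 0.12 rad and value of joint plunger3 above 0.0225 m) and contact force between magnet3 and rack above 6 N and contact force between the fingers and magnet3 above 1 N) or ((z of magnet4_grip in the frame of rack between 0.229 and 0.24 m and x of magnet4_grip in the frame of rack between -0.055 and 0.012 m and angle between magnet4_grip's own z axis and vertical below 0.12 rad and value of joint plunger4 above 0.0225 m) and contact force between magnet4 and rack above 6 N and contact force between the fingers and magnet4 above 1 N))), for 0.1 s.
3. all the free-running magnets hang, and one of them, still held, is tugged down in the same way (z of magnet1_grip in the frame of rack between 0.229 and 0.24 m and x of magnet1_grip in the frame of rack between -0.055 and 0.012 m and angle between each of magnet1_grip, magnet3_grip, magnet4_grip's own z axis and vertical below 0.12 rad and value of joint each of plunger1, plunger3, plunger4 above 0.0225 m and z of magnet3_grip in the frame of rack between 0.229 and 0.24 m and x of magnet3_grip in the frame of rack between -0.055 and 0.012 m and z of magnet4_grip in the frame of rack between 0.229 and 0.24 m and x of magnet4_grip in the frame of rack between -0.055 and 0.012 m and (((z of magnet1_grip in the frame of rack between 0.229 and 0.24 m and x of magnet1_grip in the frame of rack between -0.055 and 0.012 m and angle between magnet1_grip's own z axis and vertical below 0.12 rad and value of joint plunger1 above 0.0225 m) and contact force between magnet1 and rack above 6 N and contact force between the fingers and magnet1 above 1 N) or ((z of magnet3_grip in the frame of rack between 0.229 and 0.24 m and x of magnet3_grip in the frame of rack between -0.055 and 0.012 m and angle between magnet3_grip's own z axis and vertical below 0.12 rad and value of joint plunger3 above 0.0225 m) and contact force between magnet3 and rack above 6 N and contact force between the fingers and magnet3 above 1 N) or ((z of magnet4_grip in the frame of rack between 0.229 and 0.24 m and x of magnet4_grip in the frame of rack between -0.055 and 0.012 m and angle between magnet4_grip's own z axis and vertical below 0.12 rad and value of joint plunger4 above 0.0225 m) and contact force between magnet4 and rack above 6 N and contact force between the fingers and magnet4 above 1 N))), for 0.1 s.
At the end, for the whole second after the job is handed in: Each free magnet hangs upright (7 degrees) at rest in a fork, collar on both bars behind the upturned tips, plunger home (2.5 mm); each sticking one stands upright at rest on the tray floor, its plunger in as far as it goes (2.5 mm) (z of magnet1_grip in the frame of rack between 0.229 and 0.24 m and x of magnet1_grip in the frame of rack between -0.055 and 0.012 m and angle between each of magnet1_grip, magnet3_grip, magnet4_grip, magnet2_grip, magnet5_grip, magnet6_grip's own z axis and vertical below 0.12 rad and value of joint each of plunger1, plunger3, plunger4 above 0.0225 m and linear speed of each of magnet1, magnet3, magnet4, magnet2, magnet5, magnet6 below 0.05 m/s and z of magnet3_grip in the frame of rack between 0.229 and 0.24 m and x of magnet3_grip in the frame of rack between -0.055 and 0.012 m and z of magnet4_grip in the frame of rack between 0.229 and 0.24 m and x of magnet4_grip in the frame of rack between -0.055 and 0.012 m and x of magnet2_grip in the frame of tray between -0.1 and 0.1 m and y of magnet2_grip in the frame of tray between -0.06 and 0.06 m and z of magnet2_grip in the frame of tray between 0.1 and 0.114 m and value of joint plunger2 above 0.0095 m and x of magnet5_grip in the frame of tray between -0.1 and 0.1 m and y of magnet5_grip in the frame of tray between -0.06 and 0.06 m and z of magnet5_grip in the frame of tray between 0.1 and 0.114 m and value of joint plunger5 above 0.0135 m and x of magnet6_grip in the frame of tray between -0.1 and 0.1 m and y of magnet6_grip in the frame of tray between -0.06 and 0.06 m and z of magnet6_grip in the frame of tray between 0.1 and 0.114 m and value of joint plunger6 above 0.0115 m); the robot touches nothing.
It fails at once if a magnet bears on the rack with more than 45 N (dropped on it, or tugged roughly) (contact force between any of magnet1, magnet2, magnet3, magnet4, magnet5, magnet6 and rack above 45 N).
It fails at once if a bystander (parts box, oil bottle, brush) is moved by more than 30 mm (distance of any of partsbox, oil, brush from where it was at the start of the episode above 0.03 m).
Of magnet2, magnet5, magnet6 only 1 to 3 are there at a start; the rules pass over those that are not, and their reading is None.
At some moment in a run one of magnet1, magnet2, magnet3, magnet4, magnet5, magnet6, tray may be knocked a few centimetres aside while the robot is not near it.
It also fails if it takes over 210 s, if anything falls off the work surface, if the arm or the gripper's body presses on something with over 40 N, if the wrist force passes 120 N, or if a joint passes its speed limit or range.

## Robot

A 6-joint arm with a two-finger parallel gripper is mounted at the origin on the work surface. World frame = base frame: x ahead of the robot, y to its left, z up, the work surface at z = 0. Lengths are in mm, angles in degrees, forces in N, time in s.
With the tool pointing down it reaches from about 375 to 975 mm from the base axis. Payload 3.8 kg.
Tool frame: the origin (TCP) lies on the mounting face of the last link; the fingertips stand tcp_to_tips ahead of it and the grasp point (between the pads) lies 147 mm ahead of it (tcp_to_tips is the distance from the TCP to the fingertips, in mm); z points along the fingers, y is the line along which they close (so a half turn about z gives the same grasp; the last joint's range is limited). The gripper opens to 88 mm and grips with 3 to 60 N. Pads are 18 mm wide; open, the fingers measure 123 mm over their backs; the gripper's body (75 mm by 187 mm) begins 45 mm behind the grasp point.
Start: joints at [-67.718, 15.12, 91.902, -0, 72.978, -2.114], TCP at [278.803, -614.726, 404.706] pointing down, gripper open.
Joint ranges: [-150.88, 150.88], [-54.13, 125.18], [17.81, 147.31], [-75.09, 255.09], [0, 152.58], [-146.25, 146.25]. Speed limits (degrees/s): [147.25, 147.25, 180, 180, 180, 180].

## Interface

Orientations are given as a 3x3 rotation matrix whose columns are the frame's x, y, z axes.
In Python, from plant import * gives the robot as it stands.
- The arm moves only by the tool play_rows, never from a script. Its argument "motion" is a list that holds one entry, the list of rows, each a list of 5 numbers: the shift along the tool's x, y, z in mm, then the turn about the tool's z in degrees, then the closure, from 0 (fully open) to 1 (shut). In form: [[[x, y, z, yaw, claw], ...]]. A call has exactly 10 rows; each row shifts and turns the commanded pose from where the row before left it, along the tool's axes as they then stand; what a row does not reach is not made up. A row lasts 1/8 s, in which the tool goes at most 62.5 mm and 10.7 degrees, less where a joint would pass 70% of its speed; a pose out of reach is approached as far as the arm can. A call is refused whole if a number of a shift passes 62.5 or a number of a turn 10.7, either way. A call with a gripper value outside its range is refused whole. The fingers move at their own pace and stop on an object; "newtons" is the grip in N (left out, the last holds). Time passes only in rows, so rows that do not move let the fingers close, or fill a call up. It gives the time, the measured TCP pose, the force, the opening and the grip force at its end, in the units of the state.
- read_state(): the state, without advancing time (a new reading comes with each control period).
- get_image(name): name is "scene" or "side" or "wrist"; returns a dict with "pixels" (420x560x3 uint8, red, green, blue), "mtx" (3x3 intrinsics, pixels), "D" ([k1, k2, p1, p2, k3] as OpenCV has them; the pictures are not rectified), "camera_from_world" (4x4, takes a point from world to camera coordinates); the wrist camera has in their place "tool_from_camera" (4x4, takes a point from camera to tool coordinates, whose origin is the TCP and whose axes are the flange's). Camera axes: x right, y down, z forward; pixel columns grow to the right and rows downward; lengths in mm; the calibration is good to about 2 mm. A picture is of the moment at which its call begins: read the wrist's pose just before it. There is no depth.
- job_done(): hands the job in; it is judged then, once.
The state is a dict: "clock": time; "q": joint angles; "dq": joint speeds; "effort": joint torques, N m; "tool_pos": TCP position; "tcp_rot": TCP orientation; "wrist_force": force on the tool from outside, world axes, zero at the start; "moment": the same for the moment, N m; "grip_width": opening from 0.0 (shut) to 1.0 (fully open); "grasp_force": force on a finger pad.
Only numpy, scipy, OpenCV 4.12 (cv2) and the standard library are available. Lean on these libraries where they do the work, as an engineer would, in place of code of your own. Each camera call takes 0.05 s, during which the arm holds its last target. There are 200 camera calls.

## Working session

There is one attempt and no reset: what is moved stays moved. The work goes in short steps, Python scripts to look and compute and a tool call to move; the robot and the scene stay as the last step left them, time stands still between calls to the robot, and variables do not carry over. Pictures are saved under pics/ and viewed, at most 14 in all, crops included, and the job is handed in when it is done.

Besides the shell and the picture viewer there is one more tool, called by a JSON object that holds its "op" and its "data". play_rows: Moves the arm, as the interface text tells. Its arguments: {"type":"object","properties":{"motion":{"type":"array"},"newtons":{"type":"number"}},"required":["motion"]}

```bash
mkdir -p pics; ls
cat > h.py <<'E'
from plant import *
import numpy as np, cv2
def snap(name,f):
    s=read_state(); im=get_image(name); np.savez(''+f+'.npz',T=np.array(s['tool_pos']),R=np.array(s['tcp_rot']),**{k:np.array(v) for k,v in im.items()})
    cv2.imwrite('pics/'+f+'.png',cv2.cvtColor(np.array(im['pixels'],np.uint8),cv2.COLOR_RGB2BGR)); return load(f)
def load(f): return dict(np.load(''+f+'.npz'))
def cfw(d):
    if 'camera_from_world' in d: return d['camera_from_world']
    M=np.eye(4);M[:3,:3]=d['R'];M[:3,3]=d['T']; return np.linalg.inv(M@d['tool_from_camera'])
def ray(d,uv,z):
    C=np.linalg.inv(cfw(d)); p=cv2.undistortPoints(np.array([[uv]],float),d['mtx'],d['D'])[0,0]
    v=C[:3,:3]@[p[0],p[1],1]; o=C[:3,3]; return o+v*(z-o[2])/v[2]
def proj(d,P):
    M=cfw(d); r=cv2.Rodrigues(M[:3,:3])[0]
    return cv2.projectPoints(np.array(P,float).reshape(-1,1,3),r,M[:3,3],d['mtx'],d['D'])[0][:,0]
E
python3 - <<'E'
from h import *
a=snap('scene','scene0');b=snap('side','side0')
for d in(a,b):
    C=np.linalg.inv(cfw(d));print(C.round(2).tolist(),d['mtx'].round(1).tolist())
s=read_state();print({k:np.round(v,3).tolist() for k,v in s.items()})
E
```

```text
pics
[[0.88, 0.35, -0.31, 772.55], [0.47, -0.66, 0.59, -527.62], [-0.01, -0.67, -0.75, 810.16], [0.0, 0.0, 0.0, 1.0]] [[387.9, 0.0, 277.4], [0.0, 387.9, 212.5], [0.0, 0.0, 1.0]]
[[0.95, -0.2, 0.24, 214.25], [-0.31, -0.59, 0.75, -926.03], [-0.01, -0.78, -0.62, 913.03], [0.0, 0.0, 0.0, 1.0]] [[463.5, 0.0, 279.7], [0.0, 463.5, 220.3], [0.0, 0.0, 1.0]]
{'clock': 0.1, 'q': [-67.717, 15.164, 91.972, -0.001, 72.977, -2.115], 'dq': [0.012, -0.125, -0.103, 0.105, 0.017, 0.02], 'effort': [0.0, -50.362, -35.807, 0.073, 0.023, -0.0], 'tool_pos': [278.697, -614.451, 403.534], 'tcp_rot': [[0.911, 0.413, -0.001], [0.413, -0.911, 0.002], [0.0, -0.002, -1.0]], 'wrist_force': [0.006, -0.037, 0.506], 'moment': [0.039, -0.01, -0.059], 'grasp_force': 0.0, 'grip_width': 1.002}
```

View pics/scene0.png

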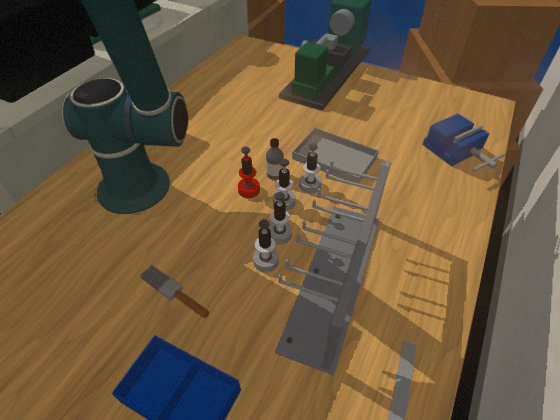

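View pics/side0.png

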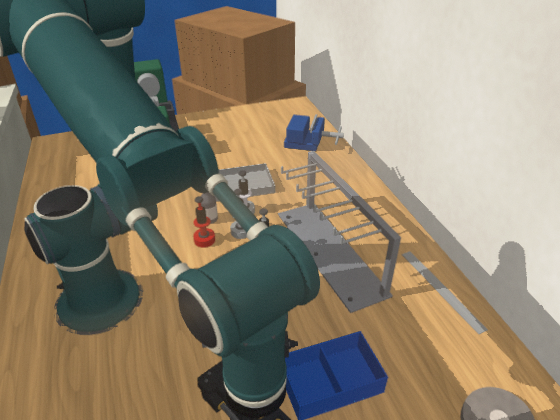

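The scene view shows four grey/black magnets at about (312,170), (285,185), (280,218) and (265,245). The red look-alike is at (248,172) and is not meant. The oil bottle is at (275,160), the tray at (335,155), and the rack runs from (310,350) to (385,165) with its forks pointing left. I'll enlarge this area.

Run:
```python
import cv2
a=cv2.imread('pics/scene0.png')[120:380,220:400]
a=cv2.resize(a[:160],None,fx=4.4,fy=3.75*1.0,interpolation=3) if 0 else cv2.resize(a[:160],None,fx=3.7,fy=3.7,interpolation=2)
cv2.imwrite('pics/crop0.png',a);print(a.shape)
```

```text
(592, 666, 3)
```

View pics/crop0.png

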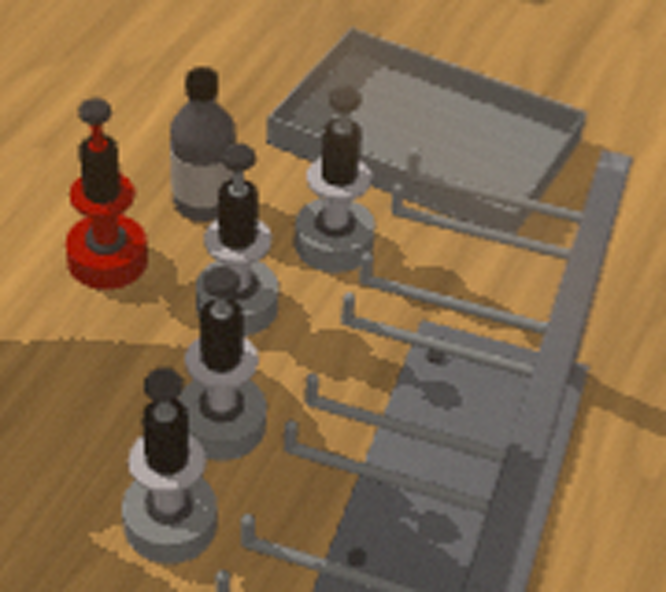

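The crop shows the four grey magnets' collars at about (338,180), (238,240), (221,360) and (166,462). The red one at (100,190) is a decoy. The fork tips show as pairs, and the tray rim corners are at (352,30), (585,117) and (270,120).

Run:
```python
from h import *
d=load('scene0')
def g(c,z): return ray(d,(c[0]/3.7+220-.4,c[1]/3.7+120-.4),z)[:2].round(0)
for k,c,h in [((345,98),(338,178),(336,222)),((239,157),(238,240),(238,293)),((221,280),(221,360),(220,410)),((163,385),(166,462),(170,505))]:
    print('mag knob',g(k,155),'collar',g(c,75),'head',g(h,24))
print('red',g((95,110),155),g((102,190),75),'oil',g((202,75),130))
for t in [(414,153),(397,190),(367,257),(348,297),(312,378),(291,427),(248,520),(222,575)]: print('tip',g(t,216))
for t in [(352,30),(585,117),(270,120)]: print('tray',g(t,30))
for uv in [(388,163),(330,368),(278,352)]: print(uv,ray(d,uv,210)[:2].round(),ray(d,uv,0)[:2].round())
```

```text
mag knob [470. 241.] collar [468. 244.] head [467. 249.]
mag knob [431. 148.] collar [431. 148.] head [434. 144.]
mag knob [475.  37.] collar [474.  39.] head [475.  36.]
mag knob [485. -56.] collar [483. -54.] head [483. -51.]
red [316. 146.] [315. 149.] oil [350. 245.]
tip [559. 139.]
tip [563. 103.]
tip [570.  41.]
tip [574.   6.]
tip [581. -58.]
tip [586. -94.]
tip [ 593. -158.]
tip [ 596. -192.]
tray [377. 480.]
tray [603. 459.]
tray [368. 331.]
(388, 163) [677. 201.] [644. 456.]
(330, 368) [ 741. -302.] [ 730. -223.]
(278, 352) [ 658. -316.] [ 618. -242.]
```

Run:
```python
import plant
print([n for n in dir(plant) if not n.startswith('_')])
print(getattr(plant,'tcp_to_tips',None))
from h import *
s=read_state();T=np.array(s['tool_pos']);R=np.array(s['tcp_rot'])
d=snap('wrist','w0');print(d['tool_from_camera'].round(2).tolist())
for n,p in dict(A=(469,244),B=(431,148),C=(475,38),D=(484,-54)).items():print(n,(R.T@(np.array([*p,400])-T)).round(0))
```

```text
['Unreachable', 'get_image', 'job_done', 'read_state', 'tcp_to_tips']
166.0
[[0.0, -0.95, -0.31, 80.45], [1.0, 0.0, -0.0, -1.27], [0.0, -0.31, 0.95, 20.16], [0.0, 0.0, 0.0, 1.0]]
A [ 528. -703.    5.]
B [ 454. -631.    5.]
C [ 448. -513.    5.]
D [ 418. -426.    4.]
```

{"op": "play_rows", "data": {"motion": [[[42,-42.5,0,0,1],[42,-42.5,0,0,1],[42,-42.5,0,0,1],[42,-42.5,0,0,1],[42,-42.5,0,0,1],[42,-42.5,0,0,1],[42,-42.5,0,0,1],[42,-42.5,0,0,1],[42,-42.5,0,0,1],[40,-43,0,0,1]]], "newtons": 20}}

```text
clock: 1.4
tool_pos: [483.9, -52.6, 404.7]
tcp_rot: [[0.911, 0.413, 0.0], [0.413, -0.911, -0.0], [0.0, 0.0, -1.0]]
wrist_force: [1.1, -0.5, -0.2]
grip_width: 0.002
grasp_force: 0.0
```

{"op": "play_rows", "data": {"motion": [[[0,0,0,0,1],[0,0,20,9,1],[0,0,20,9,1],[0,0,10,0,1],[0,0,0,0,1],[0,0,0,0,1],[0,0,0,0,1],[0,0,0,0,1],[0,0,0,0,1],[0,0,0,0,1]]]}}

```text
clock: 2.65
tool_pos: [483.7, -54.5, 354.8]
tcp_rot: [[0.994, 0.112, 0.0], [0.112, -0.994, -0.0], [0.0, 0.0, -1.0]]
wrist_force: [-0.1, 0.0, -1.1]
grip_width: 0.005
grasp_force: 0.0
```

```bash
cat >> h.py <<'E'
def scene_mags(d):
    """dark grips in the scene view -> clusters, ray to z"""
    h=cv2.cvtColor(d['pixels'].astype(np.uint8),cv2.COLOR_RGB2GRAY)
    return h
E
python3 - <<'E'
from h import *
s=read_state();print({k:np.round(s[k],3).tolist() for k in('clock','tool_pos','tcp_rot','wrist_force','grip_width')})
d=snap('wrist','w1')
for p in [(484,-54,155),(475,38,155)]: print(proj(d,[p]))
E
```

```text
{'clock': 2.65, 'tool_pos': [483.745, -54.513, 354.799], 'tcp_rot': [[0.994, 0.112, 0.0], [0.112, -0.994, -0.0], [0.0, 0.0, -1.0]], 'wrist_force': [-0.076, 0.019, -1.111], 'grip_width': 0.005}
[[274.39456042 241.75057132]]
[[115.22682453 239.06364377]]
```

View pics/w1.png

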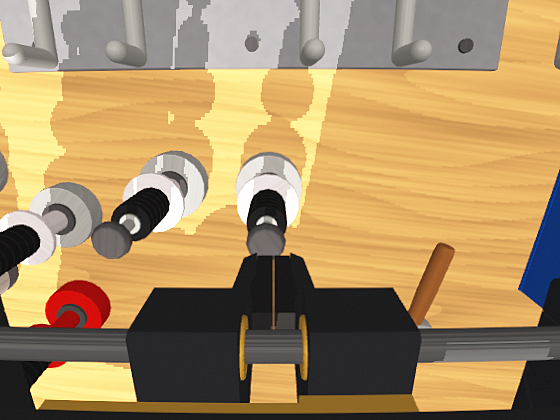

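The wrist view shows magnet D's knob at (267,239), about 4 mm left of the fingers, magnet C's knob at (111,239), and the fork tips at the top. I'll shift 4 mm and start pressing.

{"op": "play_rows", "data": {"motion": [[[1,-4,12,0,1],[0,0,12,0,1],[0,0,5,0,1],[0,0,3,0,1],[0,0,3,0,1],[0,0,3,0,1],[0,0,2,0,1],[0,0,1,0,1],[0,0,0,0,1],[0,0,0,0,1]]]}}

```text
clock: 3.95
tool_pos: [484.4, -50.5, 313.9]
tcp_rot: [[0.994, 0.111, 0.001], [0.111, -0.994, -0.0], [0.001, 0.0, -1.0]]
wrist_force: [-0.4, 0.7, 2.5]
grip_width: 0.006
grasp_force: 1.2
```

{"op": "play_rows", "data": {"motion": [[[0,0,1,0,1],[0,0,1,0,1],[0,0,1,0,1],[0,0,0,0,1],[0,0,0,0,1],[0,0,0,0,1],[0,0,0,0,1],[0,0,0,0,1],[0,0,0,0,1],[0,0,0,0,1]]]}}

```text
clock: 5.2
tool_pos: [484.5, -50.5, 311.4]
tcp_rot: [[0.994, 0.111, 0.001], [0.111, -0.994, -0.0], [0.001, 0.0, -1.0]]
wrist_force: [-1.6, -0.2, 6.1]
grip_width: 0.005
grasp_force: 3.1
```

{"op": "play_rows", "data": {"motion": [[[0,0,1,0,1],[0,0,1,0,1],[0,0,1,0,1],[0,0,0,0,1],[0,0,0,0,1],[0,0,0,0,1],[0,0,0,0,1],[0,0,0,0,1],[0,0,0,0,1],[0,0,0,0,1]]]}}

```text
clock: 6.45
tool_pos: [485.7, -50.6, 311.5]
tcp_rot: [[0.994, 0.112, 0.005], [0.112, -0.994, -0.001], [0.005, 0.001, -1.0]]
wrist_force: [-4.5, 1.4, 19.4]
grip_width: 0.005
grasp_force: 9.9
```

Magnet D stopped dead at tip height 145.5 (about 11.5 mm in) under 19 N, so it sticks. C is next.

{"op": "play_rows", "data": {"motion": [[[0,0,-22,0,1],[0,-31,-3,0,1],[0,-31,0,0,1],[0,-30,0,0,1],[0,0,6,0,1],[0,0,5,0,1],[0,0,5,0,1],[0,0,4,0,1],[0,0,3,0,1],[0,0,3,0,1]]]}}

```text
clock: 7.7
tool_pos: [474.1, 40.6, 306.6]
tcp_rot: [[0.994, 0.111, 0.0], [0.111, -0.994, -0.0], [-0.0, 0.0, -1.0]]
wrist_force: [-1.3, 0.4, 3.3]
grip_width: 0.008
grasp_force: 1.5
```

{"op": "play_rows", "data": {"motion": [[[0,0,0,0,1],[0,0,0,0,1],[0,0,1,0,1],[0,0,1,0,1],[0,0,0,0,1],[0,0,0,0,1],[0,0,0,0,1],[0,0,0,0,1],[0,0,0,0,1],[0,0,0,0,1]]]}}

```text
clock: 8.95
tool_pos: [474.1, 41.0, 304.8]
tcp_rot: [[0.994, 0.111, 0.0], [0.111, -0.994, 0.0], [0.0, -0.0, -1.0]]
wrist_force: [-0.3, 0.3, 3.0]
grip_width: 0.012
grasp_force: 1.4
```

{"op": "play_rows", "data": {"motion": [[[0,0,2,0,1],[0,0,2,0,1],[0,0,2,0,1],[0,0,1,0,1],[0,0,1,0,1],[0,0,1,0,1],[0,0,1,0,1],[0,0,0,0,1],[0,0,0,0,1],[0,0,0,0,1]]]}}

```text
clock: 10.2
tool_pos: [475.4, 41.0, 298.5]
tcp_rot: [[0.994, 0.111, 0.004], [0.111, -0.994, 0.0], [0.004, 0.0, -1.0]]
wrist_force: [-5.6, 0.2, 21.9]
grip_width: 0.0
grasp_force: 10.9
```

Run:
```python
from h import *
d=snap('scene','scene1')
a=cv2.imread('pics/scene1.png')[100:300,200:440]
cv2.imwrite('pics/crop1.png',cv2.resize(a,None,fx=3,fy=3,interpolation=2))
```

```text
(no output)
```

View pics/crop1.png

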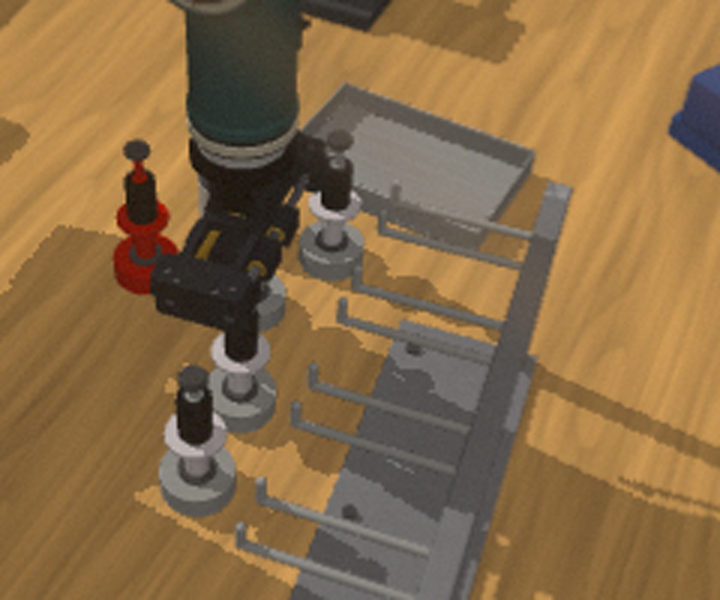

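C ran fully home (tips at 132.5 with 22 N). In the crop D's knob is part-way in at (192,378). B is next.

{"op": "play_rows", "data": {"motion": [[[0,0,-37,0,1],[-10,-38,0,0,1],[-10,-38,0,0,1],[-10.5,-38,0,0,1],[0,0,6,0,1],[0,0,5,0,1],[0,0,5,0,1],[0,0,4,0,1],[0,0,3,0,1],[0,0,3,0,1]]]}}

```text
clock: 11.5
tool_pos: [431.2, 150.6, 305.6]
tcp_rot: [[0.994, 0.111, 0.0], [0.111, -0.994, 0.0], [0.0, -0.0, -1.0]]
wrist_force: [-2.1, 1.3, 3.1]
grip_width: 0.004
grasp_force: 1.5
```

{"op": "play_rows", "data": {"motion": [[[0,0,0,0,1],[0,0,0,0,1],[0,0,1,0,1],[0,0,1,0,1],[0,0,0,0,1],[0,0,0,0,1],[0,0,0,0,1],[0,0,0,0,1],[0,0,0,0,1],[0,0,0,0,1]]]}}

```text
clock: 12.75
tool_pos: [431.1, 150.8, 303.8]
tcp_rot: [[0.994, 0.111, 0.0], [0.111, -0.994, 0.0], [0.0, 0.0, -1.0]]
wrist_force: [-0.6, -1.0, 2.6]
grip_width: 0.007
grasp_force: 1.4
```

{"op": "play_rows", "data": {"motion": [[[0,0,2,0,1],[0,0,2,0,1],[0,0,2,0,1],[0,0,1,0,1],[0,0,1,0,1],[0,0,1,0,1],[0,0,0,0,1],[0,0,0,0,1],[0,0,0,0,1],[0,0,0,0,1]]]}}

```text
clock: 14.0
tool_pos: [432.6, 151.4, 298.6]
tcp_rot: [[0.994, 0.111, 0.005], [0.111, -0.994, 0.002], [0.005, -0.001, -1.0]]
wrist_force: [-5.2, -2.3, 21.9]
grip_width: 0.004
grasp_force: 11.1
```

{"op": "play_rows", "data": {"motion": [[[0,0,-37,0,1],[16,-30,0,0,1],[16,-30,0,0,1],[17,-29.5,0,0,1],[0,0,6,0,1],[0,0,5,0,1],[0,0,5,0,1],[0,0,4,0,1],[0,0,3,0,1],[0,0,3,0,1]]]}}

```text
clock: 15.25
tool_pos: [469.7, 245.0, 305.7]
tcp_rot: [[0.994, 0.111, 0.0], [0.111, -0.994, -0.0], [0.0, 0.0, -1.0]]
wrist_force: [-1.0, 0.4, 3.0]
grip_width: 0.005
grasp_force: 1.5
```

{"op": "play_rows", "data": {"motion": [[[0,0,0,0,1],[0,0,0,0,1],[0,0,1,0,1],[0,0,1,0,1],[0,0,0,0,1],[0,0,0,0,1],[0,0,0,0,1],[0,0,0,0,1],[0,0,0,0,1],[0,0,0,0,1]]]}}

```text
clock: 16.5
tool_pos: [469.8, 245.3, 303.8]
tcp_rot: [[0.994, 0.111, 0.0], [0.111, -0.994, 0.0], [0.0, -0.0, -1.0]]
wrist_force: [-0.4, 0.4, 3.1]
grip_width: 0.009
grasp_force: 1.4
```

{"op": "play_rows", "data": {"motion": [[[0,0,2,0,1],[0,0,2,0,1],[0,0,2,0,1],[0,0,1,0,1],[0,0,1,0,1],[0,0,1,0,1],[0,0,0,0,1],[0,0,0,0,1],[0,0,0,0,1],[0,0,0,0,1]]]}}

```text
clock: 17.75
tool_pos: [471.0, 245.8, 298.5]
tcp_rot: [[0.994, 0.111, 0.004], [0.111, -0.994, 0.002], [0.004, -0.002, -1.0]]
wrist_force: [-4.5, -1.6, 19.2]
grip_width: 0.005
grasp_force: 9.9
```

{"op": "play_rows", "data": {"motion": [[[0,0,-10,0,1],[0,0,-30,0,0],[0,0,-35,0,0],[0,0,0,0,0],[0,0,0,0,0],[0,0,0,0,0],[0,0,0,0,0],[0,0,0,0,0],[0,0,0,0,0],[0,0,0,0,0]]]}}

```text
clock: 19.0
tool_pos: [469.8, 245.2, 369.7]
tcp_rot: [[0.994, 0.111, 0.0], [0.111, -0.994, 0.0], [0.0, -0.0, -1.0]]
wrist_force: [0.8, 0.1, 0.9]
grip_width: 0.991
grasp_force: 0.0
```

Run:
```python
from h import *
d=snap('wrist','w2');snap('scene','scene2')
print(d['T'],proj(d,[(469.8,245,132),(469.8,245,75),(469.8,245,105)]).round())
```

```text
[469.76037203 245.23978383 369.7026623 ] [[275. 219.]
 [275. 196.]
 [275. 207.]]
```

View pics/w2.png

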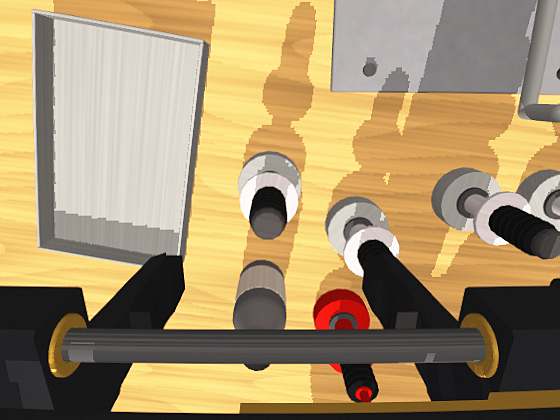

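A's knob is at (269,222), about 4 mm to the tool's −y side. The tray is at upper left, the oil bottle at (262,310), and the red decoy at (345,320). I'll grasp A.

{"op": "play_rows", "data": {"motion": [[[1,-4,40,0,0],[0,0,40,0,0],[0,0,25,0,0],[0,0,13,0,0],[0,0,0,0,0.5],[0,0,0,0,1],[0,0,0,0,1],[0,0,0,0,1],[0,0,0,0,1],[0,0,0,0,1]]], "newtons": 35}}

```text
clock: 20.35
tool_pos: [470.3, 249.3, 251.9]
tcp_rot: [[0.994, 0.111, 0.0], [0.111, -0.994, 0.0], [0.0, -0.0, -1.0]]
wrist_force: [0.4, -0.1, -1.0]
grip_width: 0.343
grasp_force: 0.0
```

{"op": "play_rows", "data": {"motion": [[[0,0,0,0,1],[0,0,-15,0,1],[0,0,-40,0,1],[0,0,-50,0,1],[0,0,-53,0,1],[0,0,0,0,1],[0,0,0,0,1],[0,0,0,0,1],[0,0,0,0,1],[0,0,0,0,1]]]}}

```text
clock: 21.6
tool_pos: [470.1, 249.2, 408.5]
tcp_rot: [[0.994, 0.111, -0.002], [0.111, -0.994, -0.001], [-0.002, 0.001, -1.0]]
wrist_force: [0.3, 0.4, -2.4]
grip_width: 0.306
grasp_force: 35.0
```

{"op": "play_rows", "data": {"motion": [[[7,27,0,0,1],[7,27,0,0,1],[7,27,0,0,1],[6,27,0,0,1],[6,27,0,0,1],[0,0,0,0,1],[0,0,0,0,1],[0,0,0,0,1],[0,0,0,0,1],[0,0,0,0,1]]]}}

```text
clock: 22.85
tool_pos: [518.0, 119.3, 409.7]
tcp_rot: [[0.994, 0.112, -0.0], [0.112, -0.994, 0.0], [-0.0, -0.0, -1.0]]
wrist_force: [-0.3, 0.8, -1.9]
grip_width: 0.308
grasp_force: 35.0
```

Run:
```python
from h import *
d=snap('wrist','w3')
print(d['T'],proj(d,[(559,143,216),(563,107,216),(593,129,200),(518,118,210)]).round())
```

```text
[517.98146486 119.31121623 409.73118037] [[239. 170.]
 [309. 171.]
 [273. 105.]
 [278. 242.]]
```

View pics/w3.png

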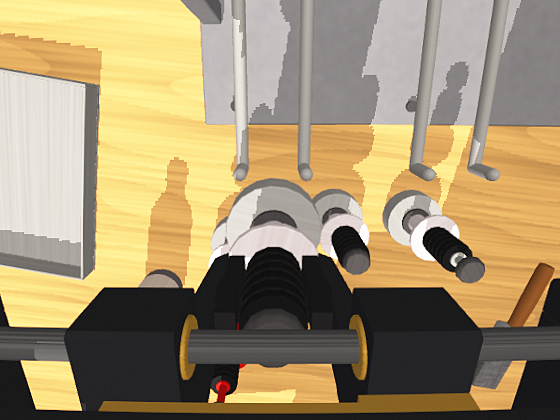

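Fork 4's tips are at (239,173) and (305,173), so the fork centre is u≈272. The held magnet's axis is at u≈274.5, about 1 mm off. I'll go in.

{"op": "play_rows", "data": {"motion": [[[15,-1,0,0,1],[15,0,0,0,1],[15,0,0,0,1],[15,0,0,0,1],[12,0,0,0,1],[10,0,0,0,1],[0,0,0,0,1],[0,0,0,0,1],[0,0,0,0,1],[0,0,0,0,1]]]}}

```text
clock: 24.15
tool_pos: [599.2, 129.0, 409.9]
tcp_rot: [[0.994, 0.111, 0.0], [0.111, -0.994, 0.0], [0.0, -0.0, -1.0]]
wrist_force: [-0.3, -0.6, -2.5]
grip_width: 0.31
grasp_force: 35.0
```

Run:
```python
from h import *
snap('wrist','w4');d=snap('scene','scene4')
a=cv2.imread('pics/scene4.png')[110:260,230:410]
b=cv2.imread('pics/w4.png')
c=np.hstack([cv2.resize(a,None,fx=2.4,fy=2.4,interpolation=2),cv2.resize(b[40:400,140:430],(368,360))[:, :360]])
cv2.imwrite('pics/c4.png',c);print(c.shape)
```

```text
(360, 792, 3)
```

View pics/c4.png

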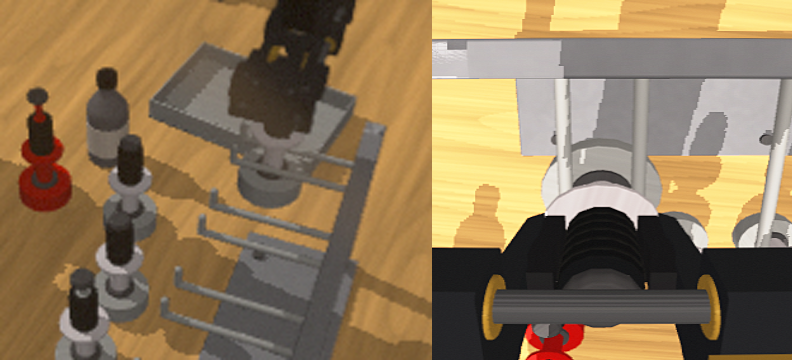

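The stem sits between fork 4's bars: at (600,175) in the right half, with the collar above the bars. Lowering.

{"op": "play_rows", "data": {"motion": [[[0,0,8,0,1],[0,0,8,0,1],[0,0,6,0,1],[0,0,3,0,1],[0,0,1,0,1],[0,0,1,0,1],[0,0,1,0,1],[0,0,1,0,1],[0,0,0,0,1],[0,0,0,0,1]]]}}

```text
clock: 25.5
tool_pos: [599.6, 129.0, 381.7]
tcp_rot: [[0.994, 0.111, 0.001], [0.111, -0.994, 0.0], [0.001, -0.0, -1.0]]
wrist_force: [-2.6, -0.4, 5.2]
grip_width: 0.304
grasp_force: 35.0
```

{"op": "play_rows", "data": {"motion": [[[0,0,0.5,0,1],[0,0,0.4,0,1],[0,0,0,0,1],[0,0,0,0,1],[0,0,0,0,1],[0,0,0,0,1],[0,0,-1,0,1],[0,0,-1,0,1],[0,0,0,0,1],[0,0,0,0,1]]]}}

```text
clock: 26.75
tool_pos: [599.6, 129.0, 381.8]
tcp_rot: [[0.994, 0.111, 0.0], [0.111, -0.994, 0.0], [0.0, -0.0, -1.0]]
wrist_force: [0.2, -0.6, 2.7]
grip_width: 0.303
grasp_force: 35.0
```

{"op": "play_rows", "data": {"motion": [[[0,0,0,0,0.6],[0,0,0,0,0.4],[0,0,0,0,0],[0,0,0,0,0],[0,0,0,0,0],[0,0,0,0,0],[0,0,-20,0,0],[0,0,-40,0,0],[0,0,0,0,0],[0,0,0,0,0]]]}}

```text
clock: 28.0
tool_pos: [599.5, 129.0, 442.7]
tcp_rot: [[0.994, 0.111, 0.001], [0.111, -0.994, 0.0], [0.001, -0.0, -1.0]]
wrist_force: [-0.1, -0.4, -0.7]
grip_width: 0.999
grasp_force: 0.0
```

Run:
```python
from h import *
d=snap('wrist','w5')
snap('scene','scene5')
s=cv2.imread('pics/scene5.png')[100:280,220:410]
c=np.hstack([cv2.resize(s,(400,379)),cv2.resize(cv2.imread('pics/w5.png'),(400,300)+()) if 0 else cv2.resize(cv2.imread('pics/w5.png'),(400,379))])
cv2.imwrite('pics/c5.png',c)
```

```text
(no output)
```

View pics/c5.png

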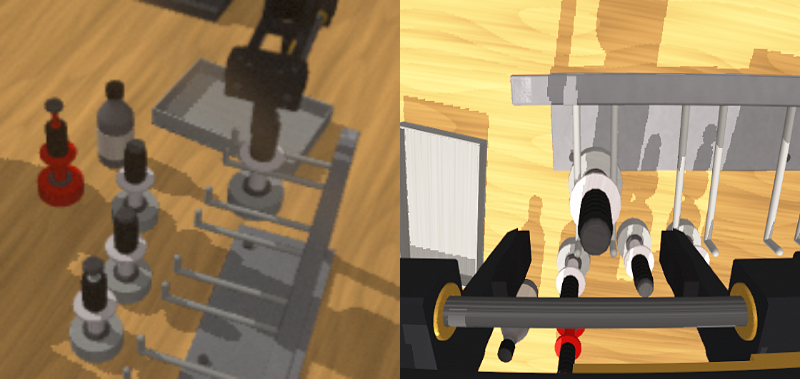

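A hangs upright in fork 4: collar on the bars at (262,160) in the scene half, and (597,200) in the wrist half. B is next.

{"op": "play_rows", "data": {"motion": [[[-40,-10,0,0,0],[-40,-11,0,0,0],[-40,-11,0,0,0],[-25,-6,25,0,0],[-20,-4.5,25,0,0],[0,0,23,0,0],[0,0,0,0,0],[0,0,0,0,0],[0,0,0,0,0],[0,0,0,0,0]]]}}

```text
clock: 29.35
tool_pos: [431.3, 152.9, 369.7]
tcp_rot: [[0.994, 0.111, 0.001], [0.111, -0.994, 0.0], [0.001, -0.0, -1.0]]
wrist_force: [0.8, -1.6, -0.4]
grip_width: 1.006
grasp_force: 0.0
```

Run:
```python
from h import *
d=snap('wrist','w6');T=d['T'];snap('scene','scene6')
print(T,proj(d,[(T[0],T[1],132),(T[0],T[1],75)]).round())
```

```text
[431.31119097 152.89211438 369.70137709] [[275. 220.]
 [275. 197.]]
```

View pics/w6.png

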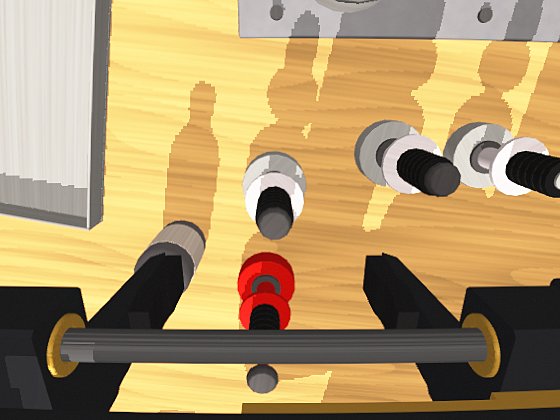

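B's knob is at (274,222), right on the tool axis. Grasping B.

{"op": "play_rows", "data": {"motion": [[[0,0,40,0,0],[0,0,40,0,0],[0,0,25,0,0],[0,0,12.8,0,0],[0,0,0,0,1],[0,0,0,0,1],[0,0,0,0,1],[0,0,0,0,1],[0,0,0,0,1],[0,0,0,0,1]]]}}

```text
clock: 30.7
tool_pos: [430.8, 152.8, 251.1]
tcp_rot: [[0.994, 0.111, 0.0], [0.111, -0.994, 0.0], [0.0, -0.0, -1.0]]
wrist_force: [0.2, -0.6, 0.5]
grip_width: 0.342
grasp_force: 0.0
```

{"op": "play_rows", "data": {"motion": [[[0,0,0,0,1],[0,0,-15,0,1],[0,0,-40,0,1],[0,0,-50,0,1],[0,0,-53,0,1],[0,0,0,0,1],[0,0,0,0,1],[0,0,0,0,1],[0,0,0,0,1],[0,0,0,0,1]]]}}

```text
clock: 31.95
tool_pos: [430.6, 152.8, 407.9]
tcp_rot: [[0.994, 0.111, -0.002], [0.111, -0.994, -0.001], [-0.002, 0.0, -1.0]]
wrist_force: [-0.1, -0.0, -3.1]
grip_width: 0.311
grasp_force: 35.0
```

{"op": "play_rows", "data": {"motion": [[[10,28,0,0,1],[10,28,0,0,1],[18,28,0,0,1],[20,28,0,0,1],[25,30.5,0,0,1],[0,0,0,0,1],[0,0,0,0,1],[0,0,0,0,1],[0,0,0,0,1],[0,0,0,0,1]]]}}

```text
clock: 33.2
tool_pos: [528.8, 20.9, 409.2]
tcp_rot: [[0.994, 0.112, 0.0], [0.112, -0.994, 0.0], [0.0, 0.0, -1.0]]
wrist_force: [0.4, 0.3, -3.6]
grip_width: 0.304
grasp_force: 35.0
```

Run:
```python
from h import *
d=snap('wrist','w7');e=load('w3');T=d['T'];print(T.round(1))
for dd in(e,d):
    # bars: grey low-saturation bright; print runs of gray along row 150/165/175 in u 200..350
    px=dd['pixels'].astype(np.uint8); hs=cv2.cvtColor(px,cv2.COLOR_RGB2HSV)
    for v in (140,150,160,170):
        m=(hs[v,:,1]<60)&(hs[v,:,2]>70); u=np.flatnonzero(m[190:360])+190
        r=np.split(u,np.flatnonzero(np.diff(u)>1)+1); print(v,[(x[0],x[-1]) for x in r if len(x)>5])
```

```text
[528.8  20.9 409.2]
140 [(np.int64(236), np.int64(247)), (np.int64(299), np.int64(309))]
150 [(np.int64(237), np.int64(247)), (np.int64(298), np.int64(309))]
160 [(np.int64(237), np.int64(247)), (np.int64(298), np.int64(308))]
170 [(np.int64(235), np.int64(247)), (np.int64(299), np.int64(310))]
140 [(np.int64(238), np.int64(249)), (np.int64(300), np.int64(311))]
150 [(np.int64(238), np.int64(249)), (np.int64(300), np.int64(310))]
160 [(np.int64(238), np.int64(249)), (np.int64(300), np.int64(310))]
170 [(np.int64(237), np.int64(248)), (np.int64(301), np.int64(313))]
```

The bars are centred at u=274.2 and the tool axis is at 274.5, so it's aligned. Going in and lowering.

{"op": "play_rows", "data": {"motion": [[[15,0,0,0,1],[15,0,0,0,1],[15,0,0,0,1],[15,0,0,0,1],[12,0,0,0,1],[10,0,0,0,1],[0,0,0,0,1],[0,0,0,0,1],[0,0,0,0,1],[0,0,0,0,1]]]}}

```text
clock: 34.5
tool_pos: [610.3, 29.5, 409.2]
tcp_rot: [[0.994, 0.111, 0.0], [0.111, -0.994, -0.0], [0.0, 0.0, -1.0]]
wrist_force: [1.3, -0.9, -3.9]
grip_width: 0.308
grasp_force: 35.0
```

{"op": "play_rows", "data": {"motion": [[[0,0,8,0,1],[0,0,8,0,1],[0,0,6,0,1],[0,0,3,0,1],[0,0,1,0,1],[0,0,1,0,1],[0,0,1,0,1],[0,0,1,0,1],[0,0,0.5,0,1],[0,0,0,0,1]]]}}

```text
clock: 35.75
tool_pos: [610.8, 29.6, 380.9]
tcp_rot: [[0.994, 0.111, 0.001], [0.111, -0.994, -0.0], [0.001, 0.0, -1.0]]
wrist_force: [-3.7, -0.2, 5.7]
grip_width: 0.306
grasp_force: 35.0
```

{"op": "play_rows", "data": {"motion": [[[0,0,0.5,0,1],[0,0,0.3,0,1],[0,0,0,0,1],[0,0,0,0,1],[0,0,0,0,1],[0,0,0,0,1],[0,0,0,0,1],[0,0,-1,0,1],[0,0,-1,0,1],[0,0,0,0,1]]]}}

```text
clock: 37.0
tool_pos: [610.8, 29.6, 380.9]
tcp_rot: [[0.994, 0.111, 0.001], [0.111, -0.994, -0.0], [0.001, 0.0, -1.0]]
wrist_force: [-2.4, -1.1, 3.2]
grip_width: 0.307
grasp_force: 35.0
```

{"op": "play_rows", "data": {"motion": [[[0,0,0,0,0.6],[0,0,0,0,0.4],[0,0,0,0,0],[0,0,0,0,0],[0,0,0,0,0],[0,0,0,0,0],[0,0,-20,0,0],[0,0,-40,0,0],[0,0,0,0,0],[0,0,0,0,0]]]}}

```text
clock: 38.25
tool_pos: [610.6, 29.6, 441.6]
tcp_rot: [[0.994, 0.111, 0.001], [0.111, -0.994, 0.0], [0.001, 0.0, -1.0]]
wrist_force: [0.2, 0.9, -0.7]
grip_width: 1.0
grasp_force: 0.0
```

Run:
```python
from h import *
d=load('w6');print(ray(d,(440,178),132), ray(d,(412,163),75), ray(d,(274,222),132))
d=load('w7');px=cv2.cvtColor(d['pixels'].astype(np.uint8),cv2.COLOR_RGB2BGR);print(proj(d,[(475,42,132)]))
```

```text
[472.9922547   47.74304866 132.        ] [472.70474598  44.12916645  75.        ] [429.75685916 153.46432056 132.        ]
[[242.56910446 260.36554684]]
```

{"op": "play_rows", "data": {"motion": [[[-40,-9,0,0,0],[-40,-9,0,0,0],[-33,-9,24,0,0],[-20,-1,24,0,0],[0,0,24,0,0],[0,0,0,0,0],[0,0,0,0,0],[0,0,0,0,0],[0,0,0,0,0],[0,0,0,0,0]]]}}

```text
clock: 39.5
tool_pos: [475.6, 42.6, 369.2]
tcp_rot: [[0.994, 0.111, 0.001], [0.111, -0.994, 0.0], [0.001, 0.0, -1.0]]
wrist_force: [-0.1, -0.8, -0.7]
grip_width: 1.001
grasp_force: 0.0
```

Run:
```python
from h import *
d=snap('wrist','w8');T=d['T'];snap('scene','scene8')
print(T,proj(d,[(T[0],T[1],132),(T[0],T[1],75)]).round())
```

```text
[475.62221738  42.59444722 369.21501647] [[275. 220.]
 [275. 197.]]
```

View pics/w8.png

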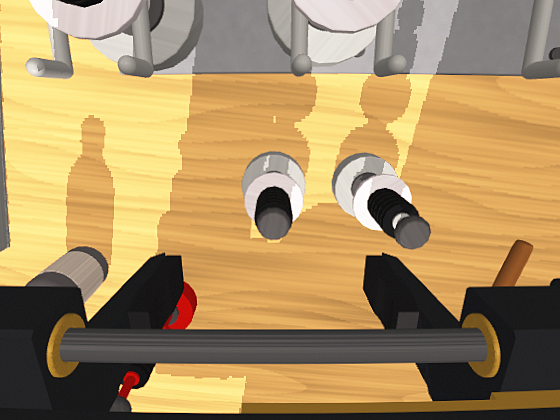

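C's knob is at (273,222), centred. D, at (412,232), hasn't moved. A and B hang in the forks at the top. I'm grasping C 3 mm higher so the gripper body clears D's knob.

{"op": "play_rows", "data": {"motion": [[[0,0,40,0,0],[0,0,40,0,0],[0,0,24,0,0],[0,0,10.7,0,0],[0,0,0,0,1],[0,0,0,0,1],[0,0,0,0,1],[0,0,0,0,1],[0,0,0,0,1],[0,0,0,0,1]]]}}

```text
clock: 40.85
tool_pos: [475.4, 42.6, 254.1]
tcp_rot: [[0.994, 0.111, 0.0], [0.111, -0.994, 0.0], [0.0, 0.0, -1.0]]
wrist_force: [0.6, -0.1, -0.1]
grip_width: 0.345
grasp_force: 0.0
```

{"op": "play_rows", "data": {"motion": [[[0,0,0,0,1],[0,0,-15,0,1],[0,0,-40,0,1],[0,0,-50,0,1],[0,0,-53,0,1],[0,0,0,0,1],[0,0,0,0,1],[0,0,0,0,1],[0,0,0,0,1],[0,0,0,0,1]]]}}

```text
clock: 42.1
tool_pos: [475.1, 42.6, 410.8]
tcp_rot: [[0.994, 0.111, -0.002], [0.111, -0.994, -0.0], [-0.002, -0.0, -1.0]]
wrist_force: [0.2, 0.5, -3.5]
grip_width: 0.31
grasp_force: 35.0
```

{"op": "play_rows", "data": {"motion": [[[5,25,0,0,1],[7,25,0,0,1],[10,26,0,0,1],[14,26,0,0,1],[15,26,0,0,1],[0,0,0,0,1],[0,0,0,0,1],[0,0,0,0,1],[0,0,0,0,1],[0,0,0,0,1]]]}}

```text
clock: 43.35
tool_pos: [540.1, -78.5, 412.2]
tcp_rot: [[0.994, 0.112, 0.0], [0.112, -0.994, 0.0], [0.0, 0.0, -1.0]]
wrist_force: [-0.1, 0.5, -3.9]
grip_width: 0.307
grasp_force: 35.0
```

Run:
```python
from h import *
d=snap('wrist','w9');T=d['T'];print(T.round(1))
px=d['pixels'].astype(np.uint8); hs=cv2.cvtColor(px,cv2.COLOR_RGB2HSV)
for v in (140,150,160,170):
        m=(hs[v,:,1]<60)&(hs[v,:,2]>70); u=np.flatnonzero(m[190:360])+190
        r=np.split(u,np.flatnonzero(np.diff(u)>1)+1); print(v,[(int(x[0]),int(x[-1])) for x in r if len(x)>5])
```

```text
[540.1 -78.5 412.2]
140 [(238, 249), (300, 310)]
150 [(239, 249), (300, 310)]
160 [(239, 249), (299, 310)]
170 [(236, 248), (300, 313)]
```

Bars are centred at u≈274, so it's aligned. In and down.

{"op": "play_rows", "data": {"motion": [[[15,0,0,0,1],[15,0,0,0,1],[15,0,0,0,1],[15,0,0,0,1],[12,0,0,0,1],[10,0,0,0,1],[0,0,0,0,1],[0,0,0,0,1],[0,0,0,0,1],[0,0,0,0,1]]]}}

```text
clock: 44.65
tool_pos: [621.5, -69.8, 412.2]
tcp_rot: [[0.994, 0.111, 0.0], [0.111, -0.994, -0.0], [0.0, 0.0, -1.0]]
wrist_force: [0.4, 1.1, -3.2]
grip_width: 0.307
grasp_force: 35.0
```

{"op": "play_rows", "data": {"motion": [[[0,0,8,0,1],[0,0,8,0,1],[0,0,6,0,1],[0,0,3,0,1],[0,0,1,0,1],[0,0,1,0,1],[0,0,1,0,1],[0,0,1,0,1],[0,0,0.5,0,1],[0,0,0,0,1]]]}}

```text
clock: 45.9
tool_pos: [621.9, -69.8, 384.0]
tcp_rot: [[0.994, 0.111, 0.001], [0.111, -0.994, -0.0], [0.001, 0.0, -1.0]]
wrist_force: [-3.9, -0.3, 6.1]
grip_width: 0.31
grasp_force: 35.0
```

{"op": "play_rows", "data": {"motion": [[[0,0,0.5,0,1],[0,0,0.3,0,1],[0,0,0,0,1],[0,0,0,0,1],[0,0,0,0,1],[0,0,0,0,1],[0,0,0,0,1],[0,0,0,0,1],[0,0,0,0,1],[0,0,0,0,1]]]}}

```text
clock: 47.15
tool_pos: [621.9, -69.8, 384.0]
tcp_rot: [[0.994, 0.111, 0.002], [0.111, -0.994, -0.0], [0.002, 0.0, -1.0]]
wrist_force: [-4.3, 0.2, 8.5]
grip_width: 0.306
grasp_force: 35.0
```

{"op": "play_rows", "data": {"motion": [[[0,0,-2,0,1],[0,0,0,0,0.6],[0,0,0,0,0.4],[0,0,0,0,0],[0,0,0,0,0],[0,0,0,0,0],[0,0,0,0,0],[0,0,-20,0,0],[0,0,-40,0,0],[0,0,0,0,0]]]}}

```text
clock: 48.4
tool_pos: [623.0, -70.0, 449.9]
tcp_rot: [[0.994, 0.111, 0.01], [0.111, -0.994, -0.001], [0.009, 0.003, -1.0]]
wrist_force: [-0.0, -0.1, 0.5]
grip_width: 1.002
grasp_force: 0.0
```

{"op": "play_rows", "data": {"motion": [[[-40,-2,0,0,0],[-40,-2,0,0,0],[-37,-2,20,0,0],[-20,2,20,0,0],[0,0,22,0,0],[0,0,0,0,0],[0,0,0,0,0],[0,0,0,0,0],[0,0,0,0,0],[0,0,0,0,0]]]}}

```text
clock: 49.65
tool_pos: [485.4, -81.1, 382.1]
tcp_rot: [[0.994, 0.111, 0.001], [0.111, -0.994, -0.0], [0.001, 0.0, -1.0]]
wrist_force: [1.1, 0.8, -0.3]
grip_width: 1.004
grasp_force: 0.0
```

Run:
```python
from h import *
d=snap('wrist','w10');T=d['T'];snap('scene','scene10');snap('side','side10')
print(T,proj(d,[(T[0],T[1],145.5),(T[0],T[1],75)]).round())
```

```text
[485.41683724 -81.06772206 382.10163063] [[275. 220.]
 [275. 192.]]
```

View pics/w10.png

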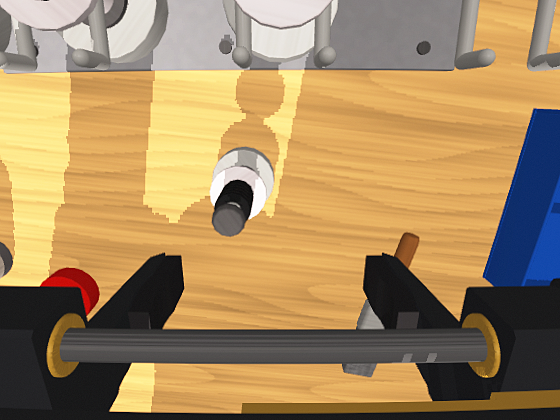

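D's knob is at (229,218), about 31 mm to the tool's −y side, and it hasn't moved. C hangs in fork 2 at the top, around (285,15). Next I'll measure D and the tray (rim at z=30).

Run:
```python
from h import *
d=load('w10');R=d['R'];T=d['T']
for uv,z in [((229,218),145.5),((239,187),75)]:
    p=ray(d,uv,z);print(p.round(1),(R.T@(p-T)).round(1))
# tray from w2 rim (z=30) outer corners
e=load('w2')
for uv in [(33,10),(209,42),(38,247),(184,262)]: print('tray',ray(e,uv,30).round())
# has the tray moved in the scene view since?
a=load('scene2')['pixels'].astype(int);b=load('scene10')['pixels'].astype(int);D=np.abs(a-b).max(2)
print('tray diff',(D[128:180,295:380]>40).mean())
```

```text
[483.5 -49.9 145.5] [  1.4 -31.2 236.6]
[486.7 -49.6  75. ] [  4.6 -31.2 307.1]
tray [599. 469.  30.]
tray [588. 316.  30.]
tray [373. 485.  30.]
tray [374. 330.  30.]
tray diff 0.18167420814479637
```

{"op": "play_rows", "data": {"motion": [[[2.5,-31,0,0,0],[0,0,45,0,0],[0,0,45,0,0],[0,0,25,0,0],[0,0,10.7,0,0],[0,0,0,0,1],[0,0,0,0,1],[0,0,0,0,1],[0,0,0,0,1],[0,0,0,0,1]]]}}

```text
clock: 51.05
tool_pos: [484.4, -50.0, 256.4]
tcp_rot: [[0.994, 0.111, 0.001], [0.111, -0.994, -0.0], [0.001, 0.0, -1.0]]
wrist_force: [-0.1, -0.3, -0.0]
grip_width: 0.459
grasp_force: 0.0
```

{"op": "play_rows", "data": {"motion": [[[0,0,0,0,1],[0,0,0,0,1],[0,0,0,0,1],[0,0,-15,0,1],[0,0,-40,0,1],[0,0,-50,0,1],[0,0,-45,0,1],[0,0,0,0,1],[0,0,0,0,1],[0,0,0,0,1]]]}}

```text
clock: 52.3
tool_pos: [483.3, -49.8, 403.4]
tcp_rot: [[0.994, 0.111, -0.005], [0.111, -0.994, 0.001], [-0.005, -0.001, -1.0]]
wrist_force: [0.0, -0.6, -3.1]
grip_width: 0.307
grasp_force: 35.0
```

{"op": "play_rows", "data": {"motion": [[[4.5,-40,0,0,1],[4.5,-45,0,0,1],[4.5,-45,0,0,1],[4.5,-45,0,0,1],[4.5,-45,0,0,1],[4.5,-45,0,0,1],[4.5,-45,0,0,1],[4.5,-45,0,0,1],[4.5,-30,0,0,1],[4.5,-10,0,0,1]]]}}

```text
clock: 53.55
tool_pos: [484.3, 348.9, 403.5]
tcp_rot: [[0.994, 0.114, -0.003], [0.114, -0.994, -0.002], [-0.004, 0.002, -1.0]]
wrist_force: [0.1, -0.0, -3.0]
grip_width: 0.307
grasp_force: 35.0
```

Run:
```python
from h import *
d=snap('wrist','w11');T=d['T'];snap('scene','scene11');snap('side','side11')
s=read_state();print(T,s['grip_width'],s['grasp_force'],s['wrist_force'])
a=cv2.resize(cv2.imread('pics/side11.png')[60:330,140:440],(400,360));b=cv2.resize(cv2.imread('pics/w11.png'),(400,360))
cv2.imwrite('pics/c11.png',np.hstack([a,b]))
```

```text
[484.3311239  348.92593196 403.50839961] 0.30571656731497215 35.00017583370209 [-0.5205458  -0.03857128 -3.59918801]
```

View pics/c11.png

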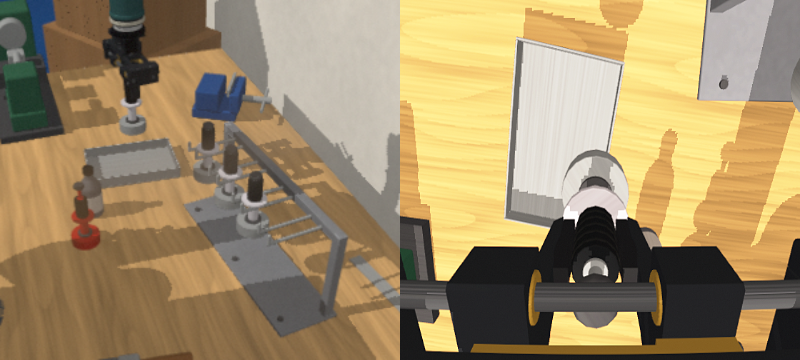

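Side half: three magnets hang in the rack and D is held near the tray. Wrist half: tray corners at about (517,38), (622,63) and (507,218).

Run:
```python
from h import *
d=load('w11')
c=[ray(d,((x-400)*1.4,y*420/360),30) for x,y in[(517,38),(622,63),(507,218)]]
for p in c: print(p.round())
m=(c[1]+c[2])/2;print(m.round(),(d['R'].T@(m-d['T'])).round(1),np.linalg.norm(c[0]-c[1]),np.linalg.norm(c[0]-c[2]))
```

```text
[599. 468.  30.]
[588. 325.  30.]
[374. 481.  30.]
[481. 403.  30.] [  4.3 -54.4 373.4] 143.89149069653962 224.85634338551927
```

{"op": "play_rows", "data": {"motion": [[[2,-27,0,0,1],[2,-27,0,0,1],[0,0,0,0,1],[0,0,30,0,1],[0,0,40,0,1],[0,0,40,0,1],[0,0,20,0,1],[0,0,6,0,1],[0,0,0,0,1],[0,0,0,0,1]]]}}

```text
clock: 54.95
tool_pos: [483.7, 402.2, 272.1]
tcp_rot: [[0.994, 0.111, 0.003], [0.111, -0.994, 0.002], [0.003, -0.002, -1.0]]
wrist_force: [0.8, 0.2, -2.9]
grip_width: 0.308
grasp_force: 35.0
```

{"op": "play_rows", "data": {"motion": [[[0,0,2,0,1],[0,0,1,0,1],[0,0,1,0,1],[0,0,0,0,1],[0,0,0,0,1],[0,0,0,0,1],[0,0,0,0,1],[0,0,0,0,1],[0,0,0,0,1],[0,0,0,0,1]]]}}

```text
clock: 56.2
tool_pos: [482.9, 401.7, 266.1]
tcp_rot: [[0.994, 0.111, 0.0], [0.111, -0.994, 0.0], [0.0, -0.0, -1.0]]
wrist_force: [0.3, 0.2, -3.7]
grip_width: 0.309
grasp_force: 35.0
```

{"op": "play_rows", "data": {"motion": [[[0,0,2,0,1],[0,0,1,0,1],[0,0,1,0,1],[0,0,1,0,1],[0,0,1,0,1],[0,0,0,0,1],[0,0,0,0,1],[0,0,0,0,1],[0,0,0,0,1],[0,0,0,0,1]]]}}

```text
clock: 57.45
tool_pos: [482.9, 401.7, 260.1]
tcp_rot: [[0.994, 0.111, 0.0], [0.111, -0.994, 0.0], [0.0, -0.0, -1.0]]
wrist_force: [-0.3, -0.7, -4.2]
grip_width: 0.308
grasp_force: 35.0
```

{"op": "play_rows", "data": {"motion": [[[0,0,0.5,0,1],[0,0,0.5,0,1],[0,0,0.3,0,1],[0,0,0,0,1],[0,0,0,0,1],[0,0,0,0,1],[0,0,0,0,1],[0,0,0,0,1],[0,0,0,0,1],[0,0,0,0,1]]]}}

```text
clock: 58.7
tool_pos: [483.0, 401.8, 259.1]
tcp_rot: [[0.994, 0.111, 0.0], [0.111, -0.994, 0.0], [0.0, -0.0, -1.0]]
wrist_force: [-1.1, -1.7, 4.5]
grip_width: 0.308
grasp_force: 35.0
```

Contact with the tray floor. Now release, go up, and back away.

{"op": "play_rows", "data": {"motion": [[[0,0,-1,0,1],[0,0,0,0,0.6],[0,0,0,0,0.4],[0,0,0,0,0],[0,0,0,0,0],[0,0,0,0,0],[0,0,0,0,0],[0,0,0,0,0],[0,0,-20,0,0],[0,0,-50,0,0]]]}}

```text
clock: 59.95
tool_pos: [481.9, 400.9, 328.4]
tcp_rot: [[0.994, 0.111, -0.005], [0.111, -0.994, -0.004], [-0.005, 0.003, -1.0]]
wrist_force: [0.8, 0.3, 1.2]
grip_width: 0.998
grasp_force: 0.0
```

{"op": "play_rows", "data": {"motion": [[[0,0,-60,0,0],[0,0,-60,0,0],[0,40,0,0,0],[0,40,0,0,0],[-20,40,0,0,0],[-20,40,0,0,0],[0,0,0,0,0],[0,0,0,0,0],[0,0,0,0,0],[0,0,0,0,0]]]}}

```text
clock: 61.2
tool_pos: [461.2, 239.1, 449.7]
tcp_rot: [[0.994, 0.112, -0.0], [0.112, -0.994, 0.0], [-0.0, -0.0, -1.0]]
wrist_force: [-0.3, -0.3, 0.2]
grip_width: 1.004
grasp_force: 0.0
```

Run:
```python
from h import *
snap('side','side12');snap('scene','scene12')
a=cv2.resize(cv2.imread('pics/side12.png')[90:310,150:420],(440,360),interpolation=2);b=cv2.resize(cv2.imread('pics/scene12.png')[100:320,180:400],(360,360),interpolation=2)
cv2.imwrite('pics/c12.png',np.hstack([a,b]))
```

```text
(no output)
```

View pics/c12.png

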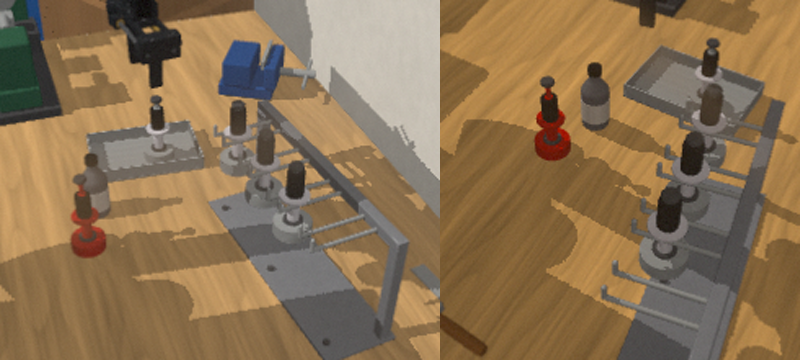

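Side half: D stands in the tray at (157,150) and three magnets hang upright in the forks. One numeric check of D against the tray, then I hand in.

Run:
```python
from h import *
d=load('side12')
f=lambda x,y,z: ray(d,(x*270/440+150,y*220/360+90),z).round()
print('D collar',f(157,129,78),'knob',f(156,102,148))
for c in [(88,132),(194,122),(205,160),(113,178)]: print('tray',f(*c,30))
```

```text
D collar [508. 373.  78.] knob [507. 362. 148.]
tray [379. 484.  30.]
tray [610. 449.  30.]
tray [589. 301.  30.]
tray [395. 299.  30.]
```

Run:
```python
from h import *
d=load('side12');s=load('scene12')
g=lambda p:[((p[0]-150)*440/270).round(),((p[1]-90)*360/220).round()]
h=lambda p:[((p[0]-180)*360/220+440).round(),((p[1]-100)*360/220).round()]
for n,P in dict(A=(599.4,129,232+30),D=(483,402,148),Dc=(483,402,78),F2=(621.9,-70,262),t=(599,468,30),t2=(588,322,30)).items(): print(n,g(proj(d,[P])[0]),h(proj(s,[P])[0]))
w=snap('wrist','w13');print(proj(w,[(483,402,148),(483,402,78)]))
```

```text
A [np.float64(240.0), np.float64(101.0)] [np.float64(716.0), np.float64(87.0)]
D [np.float64(140.0), np.float64(94.0)] [np.float64(701.0), np.float64(30.0)]
Dc [np.float64(142.0), np.float64(124.0)] [np.float64(697.0), np.float64(62.0)]
F2 [np.float64(298.0), np.float64(162.0)] [np.float64(672.0), np.float64(193.0)]
t [np.float64(187.0), np.float64(119.0)] [np.float64(763.0), np.float64(81.0)]
t2 [np.float64(202.0), np.float64(155.0)] [np.float64(732.0), np.float64(125.0)]
[[ 83.92681346 147.524016  ]
 [119.7419659  137.63684382]]
```

Run:
```python
from h import *
s=load('scene12')
h=lambda x,y,z: ray(s,((x-440)*220/360+180,y*220/360+100),z).round()
print('D knob',h(712,43,148),'collar',h(709,74,78))
for c in [(663,48),(763,84),(625,90)]: print('tray',h(*c,30))
# wrist: dark knob/grip + bright collar blobs in the tray region
w=load('w13');hs=cv2.cvtColor(w['pixels'].astype(np.uint8),cv2.COLOR_RGB2HSV)
m=((hs[...,2]<60)).astype(np.uint8);m[260:]=0
n,l,st,c=cv2.connectedComponentsWithStats(m)
for i in range(1,n):
    if st[i,4]>150: print(st[i],c[i].round(),ray(w,c[i],112).round())
```

```text
D knob [514. 376. 148.] collar [516. 379.  78.]
tray [385. 474.  30.]
tray [602. 458.  30.]
tray [375. 319.  30.]
[ 457    0   85   55 3447] [496.  26.] [621.  66. 112.]
[100  99  48  32 902] [128. 113.] [512. 379. 112.]
```

Three views agree that D now stands upright at about (513,378). It was nudged after release, by about 30 mm in x and 24 mm in y. It is still well inside the tray, about 28 mm and −20 mm from the tray's centre against limits of 100 and 60 mm. The hung magnets I checked, in forks 4 and 2, show up where expected. Handing in.

```bash
python3 -c "
from plant import *
print(job_done())"
```

```text
the job is handed in; nothing more can be done
None
```

I handed the job in: the three free-running magnets hang in forks 2, 3 and 4, each tugged before release, and the sticking one stands upright in the repair tray; the hand-in returned no verdict.

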